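# Couple a cuvette carriage to its drive fork with the clevis pin

## Robot

A 6-joint arm with a two-finger parallel gripper is mounted at the origin on the work surface. World frame = base frame: x ahead of the robot, y to its left, z up, the work surface at z = 0. Lengths are in m, angles in degrees, forces in N, time in s.
With the tool pointing down it reaches from about 0.4 to 0.825 m from the base axis. Payload 7 kg.
Tool frame: the origin (TCP) lies on the front face of the gripper's body, between the roots of the fingers; the fingertips stand 66 mm ahead of it and the grasp point (between the pads) lies 47 mm ahead of it; z points along the fingers, x is the direction in which the jaws open and shut, and the axes are right-handed (so a half turn about z gives the same grasp; the last joint's range is limited). The gripper opens to 88 mm and grips with 3 to 60 N. Pads are 19 mm wide; open, the fingers measure 130 mm over their backs; the gripper's body (78 mm by 193 mm) begins 47 mm behind the grasp point.
Start: joints at [16.507, 20.546, 0.682, 0, -70.136, -16.507], TCP at [0.675, -0, 0.292] pointing down, gripper open.
Joint ranges: [-176.03, 176.03], [-82.01, 121.73], [-58.28, 71.71], [-173.87, 95.51], [-174.79, -0.11], [-173.66, 173.66]. Speed limits (degrees/s): [136.94, 136.94, 172.46, 180, 180, 180].

## Interface

Orientations are given as [roll, pitch, yaw] about the fixed x, y, z axes, in that order (R = Rz(yaw) Ry(pitch) Rx(roll)).
In Python, from plant import ctrl gives the robot as it stands. The module is installed in compiled form; this text tells all that it offers.
- The arm moves only by the shell command python3 -m handwheel 'ROWS' [OPENING]. ROWS is JSON, a list of rows, each a list of 6 numbers: the shift along the tool's x, y, z in m, then the turn, a rotation vector about the tool's x, y, z in degrees. A call has 1 to 20 rows; each row shifts and turns the commanded pose from where the row before left it, along the tool's axes as they then stand; what a row does not reach is not made up. A row lasts 1/10 s, in which the tool goes at most 50 mm and 8.59 degrees, less where a joint would pass 70% of its speed; a pose out of reach is approached as far as the arm can. A call is refused whole if a number of a shift passes 0.05 or a number of a turn 8.59, either way. A call with a gripper value outside its range is refused whole. OPENING is the opening, from 0 (shut) to 1 (fully open), set as the call begins (- or left out, the last holds). The fingers move at their own pace and stop on an object; the grip force is fixed at half the most. Time passes only in rows, so rows that do not move let the fingers close. It gives the time, the measured TCP pose, the force and the opening at its end, in the units of the state.
- ctrl.read_state(): the state, without advancing time (a new reading comes with each control period).
- ctrl.snapshot(name): name is "scene" or "side" or "wrist"; returns the picture (400x640x3 uint8, red, green, blue); there is no depth.
- ctrl.get_calibration(name): a dict with "fx", "fy", "cx", "cy" (pixels), "distortion" ([k1, k2, p1, p2, k3] as OpenCV has them; the pictures are not rectified), "world_to_cam" (4x4, takes a point from world to camera coordinates). Camera axes: x right, y up, looking along -z (the intrinsics and any distortion apply to the point x, -y, -z); pixel columns grow to the right and rows downward; lengths in m; the calibration is good to about 2 mm. A picture is of the moment at which its call begins: read the wrist's pose just before it. get_calibration takes no time and is no camera call; for the wrist camera it gives the pose at the moment of the call.
- ctrl.hand_in(): hands the job in, once; it reports no verdict.
The state is a dict: "time": time; "joint_pos": joint angles; "joint_vel": joint speeds; "effort": joint torques, N m; "tool_pos": TCP position; "tool_rot": TCP orientation; "contact_force": force on the tool from outside, world axes, zero at the start; "ft_torque": the same for the moment, N m; "grip_width": finger opening in m.
Only numpy, scipy, OpenCV 4.12 (cv2) and the standard library are available. Lean on these libraries where they do the work, as an engineer would, in place of code of your own. Each camera call takes 0.05 s, during which the arm holds its last target.

## Task

Couple the cuvette carriage to its drive: take the round-headed clevis pin from the wooden rack, start it in the hole on top of the drive fork, work the carriage along its rails until the pin finds the hole in the carriage's tongue, and press the pin through until its head sits flush on the fork. The tongue's hole is hidden inside the fork, so feel for it, and push gently: do not force the pin against the tongue or the fork, and do not disturb the glassware.

Things in the scene. Friction and masses are not known exactly. Their poses are not given: they have to be found in the camera images.
- pin: Steel clevis pin, nose down in one of the rack's three holes. Shank 12 mm across, 40 mm long, the nose tapering over its last 3 mm to 9 mm; above it a plain round head 20 mm across, 28 mm tall, to grip. 68 mm in all, about 45 g. Origin: centre of the nose's end; z runs up through the head. In the rack the nose is 10 mm above the bench, the head spans 50 to 78 mm.
- rack: Wooden pin rack fixed to the bench, 150 x 50 x 35 mm, long along its x; three holes 47 mm apart along x, 25 mm deep. Origin: centre of its underside. The other two pieces in it, both lower than the pin, are not wanted: a headless 12 mm dowel, and a stud whose head is only 15 mm across.
- changer: Cuvette changer fixed to the bench: aluminium base 110 (x) by 390 mm (y), rails along y, black carriage at the -y end, aluminium fork (46 mm in x, 100 mm in y, top 54 mm above the bench), grey motor box (72 mm high) at the +y end. Origin on the bench, 50 mm to the -y side of the fork's hole; y runs along the rails from carriage to fork.
- fork_hole (a point): Centre of the mouth of the vertical hole in the fork's top, 54 mm above the bench; axes as changer. Hole 13.5 mm across, chamfered 2 mm, through the upper knuckle, 14 mm thick. Pin fully home: the underside of its head rests on the fork and its nose is 40 mm below this mouth.
- fork_slot (a point): On the axis of the fork's hole, 16 mm below the mouth: top face of the carriage's steel tongue (10 mm thick), which runs in the fork's slot. Until the holes meet, a pin let go in the upper knuckle stands on solid tongue, its nose at this point. When they meet it drops about 18 mm by its own weight; from then on the pin stops the carriage.
- lower_knuckle (a point): On the axis of the fork's hole, 28 mm below its mouth: top of the lower knuckle, 12 mm thick, its 13.5 mm hole in line with the upper one. A light spring ball in it stops the pin's nose about 6 mm below this point; pressing the pin past it and home takes 6 to 16 N of downward push, in more than one push if need be.
- carriage_post (a point): Centre of the top of the upright round steel post on the carriage, 16 mm across, 54 mm tall, its top 95 mm above the bench. Carriage top 41 mm above the bench; cuvettes in holders (tops 55 mm) stand towards the fork, the nearest edge 33 mm from the post's axis. Pushed along +y of changer, the carriage slides with about 5 N of friction and stays where it is left.
- carriage: The black carriage, 66 (x) by 120 mm (y), with its tongue. Origin: centre of its underside, 17 mm above the bench; axes as changer. To line up the holes the carriage must go 6 to 41 mm along +y from its start. The tongue is clamped to the carriage through a slot, up to 13 mm either way, so this distance cannot be read from any measured position; the carriage can also run past the right place.
- bottle: amber glass bottle with a red cap, 72 mm across, 150 mm tall. Bystander, to be left where it is. Origin: centre of its underside.
- flask_a: amber volumetric flask, 58 mm across at the foot, long thin neck, 140 mm tall. Bystander, to be left where it is. Origin: centre of its underside.
- flask_b: second amber volumetric flask, same size. Bystander, to be left where it is. Origin: centre of its underside.
- beaker: clear glass beaker, 72 mm across, 90 mm tall. Bystander, to be left where it is. Origin: centre of its underside.

How it is judged (in metres and radians):
On the way, in this order (a step that is already met when the one before it is completed fails the run):
1. the pin is started in the fork's upper knuckle (horizontal distance between pin and fork_hole below 0.004 m and angle between pin's own z axis and vertical below 0.15 rad and z of pin in the frame of fork_hole below -0.008 m), for 0.1 s.
2. the pin has gone through the tongue's hole (horizontal distance between pin and fork_hole below 0.004 m and angle between pin's own z axis and vertical below 0.15 rad and z of pin in the frame of fork_hole below -0.027 m), for 0.1 s.
At the end, for the whole second after the job is handed in: The pin stands upright (within 0.08 rad) in the fork's hole (within 3 mm), through the tongue, pressed home so that its head is within 1.5 mm of the fork's top, at rest (horizontal distance between pin and fork_hole below 0.003 m and z of pin in the frame of fork_hole below -0.0385 m and angle between pin's own z axis and vertical below 0.08 rad and linear speed of pin below 0.02 m/s); the robot touches nothing.
It fails at once if the pin is forced against the tongue (carriage) with more than 25 N (contact force between pin and carriage above 25 N).
It fails at once if the pin is pressed on the changer with more than 50 N (contact force between pin and changer above 50 N).
It fails at once if glassware is pushed more than 30 mm or tipped (distance of any of bottle, flask_a, flask_b, beaker from where it was at the start of the episode above 0.03 m or angle between any of bottle, flask_a, flask_b, beaker's own z axis and vertical above 0.5 rad).
It also fails if it takes over 58 s, if anything falls off the work surface, if the arm or the gripper's body presses on something with over 40 N, if the wrist force passes 120 N, or if a joint passes its speed limit or range.

## Working session

There is one attempt and no reset: what is moved stays moved. The work goes in short steps, Python scripts to look and compute and a shell command to move; the robot and the scene stay as the last step left them, time stands still between calls to the robot, and variables do not carry over. Pictures are saved under pics/ and viewed, and the job is handed in when it is done.

```bash
mkdir -p pics; ls
cat > h.py <<'E'
import numpy as np, cv2
from plant import ctrl
def snap(name,fn):
    cal=ctrl.get_calibration(name); im=np.array(ctrl.snapshot(name))
    cv2.imwrite(f'pics/{fn}.png',im[:,:,::-1]); np.savez(f'pics/{fn}.npz',im=im,**{k:np.array(v) for k,v in cal.items()})
    return im,cal
def load(fn):
    d=np.load(f'pics/{fn}.npz'); return d['im'],{k:d[k] for k in d.files if k!='im'}
def K(c): return np.array([[c['fx'],0,c['cx']],[0,c['fy'],c['cy']],[0,0,1]],float)
def ray(c,uv):
    T=np.array(c['world_to_cam'],float); n=cv2.undistortPoints(np.array([[uv]],float),K(c),np.array(c['distortion'],float))[0,0]
    d=T[:3,:3].T@np.array([n[0],-n[1],-1]); o=-T[:3,:3].T@T[:3,3]; return o,d/np.linalg.norm(d)
def plane(c,uv,z):
    o,d=ray(c,uv); return o+d*(z-o[2])/d[2]
def tri(*cu):
    A=np.zeros((3,3));b=np.zeros(3);R=[ray(c,u) for c,u in cu]
    for o,d in R: P=np.eye(3)-np.outer(d,d);A+=P;b+=P@o
    x=np.linalg.solve(A,b); return x,[np.linalg.norm((np.eye(3)-np.outer(d,d))@(x-o)) for o,d in R]
def proj(c,p):
    T=np.array(c['world_to_cam'],float); q=T[:3,:3]@np.array(p)+T[:3,3]
    return cv2.projectPoints(np.array([[q[0],-q[1],-q[2]]]),np.zeros(3),np.zeros(3),K(c),np.array(c['distortion'],float))[0][0,0]
E
python3 - <<'E'
from h import *
for n in ['scene','side','wrist']:
    im,c=snap(n,n+'0'); T=np.array(c['world_to_cam']); print(n,c['fx'],-T[:3,:3].T@T[:3,3],T[:3,:3].round(2).tolist())
print(ctrl.read_state())
E
```

```text
pics
scene 404.86502308282786 [ 1.21399243 -0.06441334  0.9238496 ] [[-0.05, 1.0, -0.0], [-0.82, -0.04, 0.57], [0.57, 0.03, 0.82]]
side 392.9599515701976 [0.57638548 0.78210469 0.74607754] [[-1.0, -0.1, 0.02], [0.07, -0.62, 0.78], [-0.06, 0.78, 0.62]]
wrist 292.3349172129027 [ 0.67525831 -0.07829979  0.38384448] [[-1.0, -0.0, 0.0], [-0.0, -0.96, -0.29], [0.0, -0.29, 0.96]]
{'time': 0.15, 'joint_pos': array([ 1.65071878e+01,  2.05822748e+01,  6.46971529e-01, -1.47192571e-02,
       -7.01337070e+01, -1.65074396e+01]), 'joint_vel': array([-0.0619708 , -0.14421714,  0.12019593,  0.09020077,  0.00036466,
       -0.02670999]), 'effort': array([ 1.39394037e-04, -5.83274567e+01,  2.93289685e+01,  7.00122759e+00,
        8.75052094e-03, -9.76538854e-05]), 'tool_pos': array([ 6.74733193e-01, -9.14199633e-06,  2.91443264e-01]), 'tool_rot': array([-1.79993658e+02, -7.00980857e-02,  1.79994734e+02]), 'contact_force': array([ 1.10581785, -0.63470599, -0.50508926]), 'ft_torque': array([0.01759464, 0.04295343, 0.0273082 ]), 'grip_width': 0.0878434671801531}
```

View pics/scene0.png

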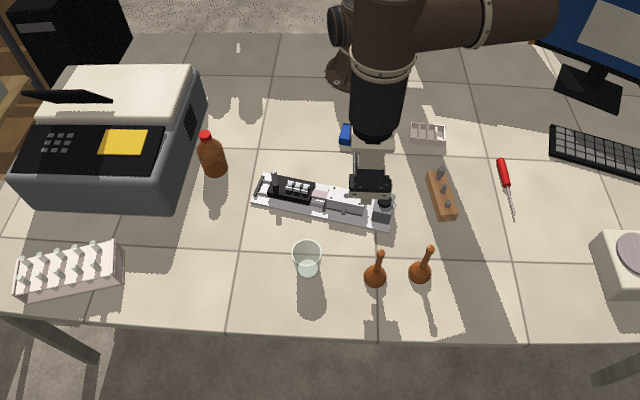

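View pics/side0.png

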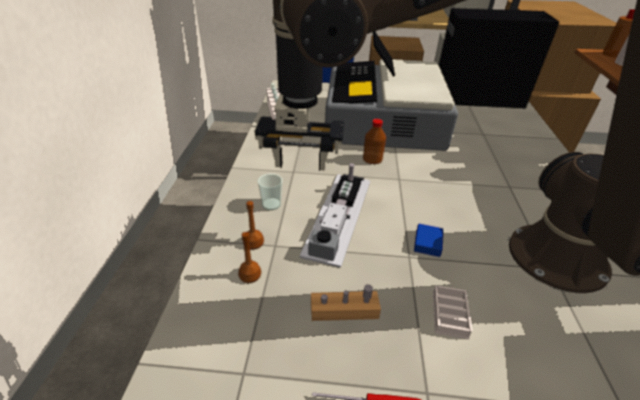

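View pics/wrist0.png

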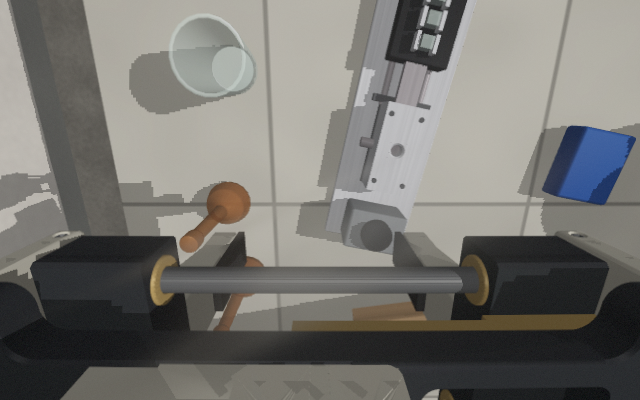

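Run:
```python
from h import *
def crop(fn,x0,y0,w,h,s,o):
    im,_=load(fn); cv2.imwrite(f'pics/{o}.png',cv2.resize(im[y0:y0+h,x0:x0+w,::-1],None,fx=s,fy=s,interpolation=cv2.INTER_CUBIC))
crop('scene0',240,150,230,90,3.4,'c1'); crop('side0',280,160,120,170,3.5,'c2')
crop('wrist0',310,0,180,260,2.3,'c3')
_,c=load('wrist0'); p=plane(c,(397,150),.054); print(p)
```

```text
[ 0.58707329 -0.03497849  0.054     ]
```

View pics/c1.png

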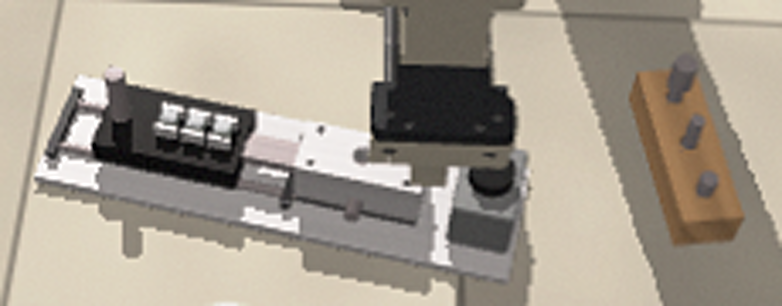

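View pics/c2.png

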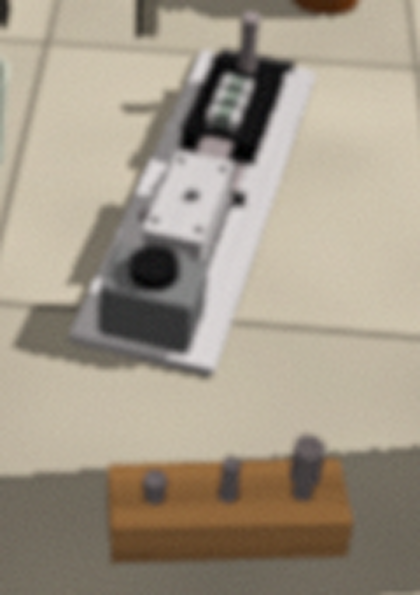

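View pics/c3.png

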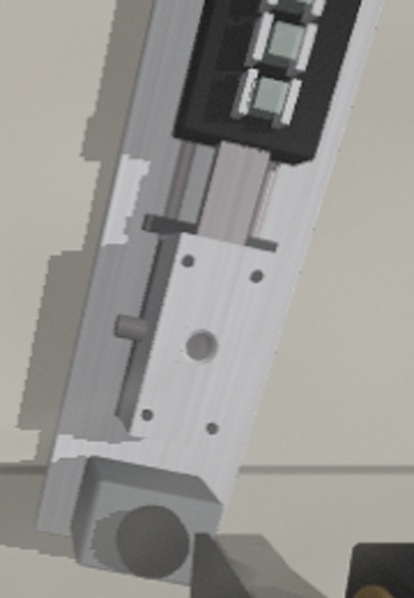

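Run:
```python
from h import *
S=load('scene0')[1];D=load('side0')[1];W=load('wrist0')[1]
print('pin',tri((S,(441,168)),(D,(368.3,286.6))), plane(S,(441,168),.078),plane(D,(368.3,286.6),.078))
print('fork',tri((S,(347.4,195.9)),(D,(334.6,216)),(W,(397.8,150))),plane(S,(347.4,195.9),.054),plane(D,(334.6,216),.054),plane(W,(397.8,150),.054))
print('post',tri((S,(274.1,171.2)),(D,(351.7,164.9))))
for u in [(188,261),(257,276),(147,414),(212,428)]:
    print(plane(W,(u[0]/2.3+310,u[1]/2.3),.054))
```

```text
pin (array([0.49866621, 0.22206327, 0.07610821]), [np.float64(0.0002369903057286868), np.float64(0.00023699030572875586)]) [0.50053411 0.22149563 0.078     ] [0.49869577 0.22344135 0.078     ]
fork (array([ 0.58453124, -0.03318671,  0.04924301]), [np.float64(0.001855486836256161), np.float64(0.0012656646182770005), np.float64(0.001197471862947446)]) [ 0.58889521 -0.03169254  0.054     ] [ 0.5835419  -0.02890627  0.054     ] [ 0.58617095 -0.0349798   0.054     ]
post (array([ 0.54460692, -0.227961  ,  0.09230608]), [np.float64(0.0003054847817864895), np.float64(0.0003054847817865388)])
[ 0.59579249 -0.07453124  0.054     ]
[ 0.56239639 -0.06774604  0.054     ]
[ 6.11226160e-01 -3.33296677e-04  5.40000000e-02]
[0.57781876 0.00693402 0.054     ]
```

```bash
python3 -m handwheel '[[0.022,0.03,0,0,0,0],[0.022,0.03,0,0,0,0],[0.022,0.03,0,0,0,0],[0.022,0.03,0,0,0,0],[0.022,0.03,0,0,0,0],[0.022,0.03,0,0,0,0],[0.022,0.03,0,0,0,0],[0.022,0.03,0,0,0,0],[0,0,0,0,0,0],[0,0,0,0,0,0]]'
python3 - <<'E'
from h import *
im,c=snap('wrist','w1'); print(ctrl.read_state()['tool_pos'],ctrl.read_state()['tool_rot'])
print(proj(c,[.499,.222,.078]))
E
```

```text
time: 1.15
tool_pos: [0.4984, 0.2407, 0.2922]
tool_rot: [-180.0, -0.0, -179.9]
contact_force: [1.4, -0.5, 0.0]
grip_width: 0.0877
[0.49888781 0.24002753 0.29211048] [-1.79989697e+02 -6.60510343e-03 -1.79952664e+02]
[319.00523388 168.16772475]
```

View pics/w1.png

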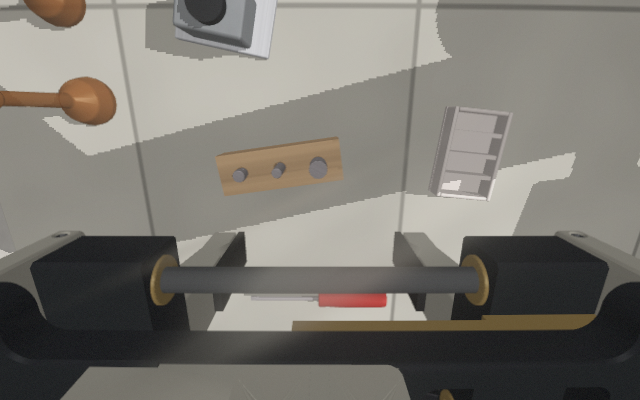

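Run:
```python
from h import *
im,c=load('w1')
cv2.imwrite('pics/c4.png',cv2.resize(im[125:205,205:355,::-1],None,fx=5,fy=5,interpolation=cv2.INTER_CUBIC))
sub=im[140:200,215:345].astype(int); sat=sub.max(2)-sub.min(2); m=((sat<25)&(sub.max(2)<125)).astype(np.uint8)
n,l,s,ce=cv2.connectedComponentsWithStats(m)
for i in range(1,n):
    if s[i][4]>40: print(s[i]+[215,140,0,0,0],ce[i]+[215,140])
print(plane(c,(318,167.3),.078),plane(c,(218,155),.035),plane(c,(338,138.5),.035))
```

```text
[310 157  17  21 242] [317.7768595  166.68595041]
[271 162  15  16 120] [278.61666667 169.675     ]
[233 168  15  14 122] [240.59016393 174.80327869]
[0.50007064 0.22106779 0.078     ] [0.62014048 0.21460813 0.035     ] [0.47669427 0.19484735 0.035     ]
```

View pics/c4.png

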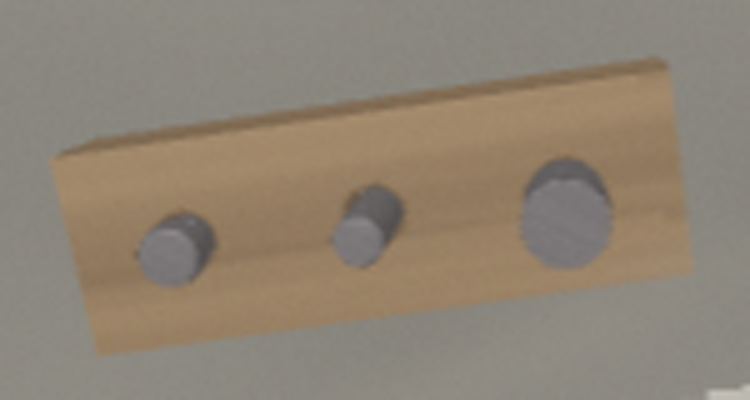

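Run:
```python
from h import *
im,c=load('w1');S=load('scene0')[1];D=load('side0')[1];W=load('wrist0')[1]
u=(318.2,169.6)
print(plane(c,u,.078),tri((c,u),(S,(441,168)),(D,(368.3,287.2))),tri((c,u),(D,(368.3,287.2))))
print(c['fx']*.02/18, np.array(c['world_to_cam']).round(3))
```

```text
[0.49985375 0.22354905 0.078     ] (array([0.4990268 , 0.22315047, 0.07596508]), [np.float64(0.0011463748387598332), np.float64(0.0009830640846394797), np.float64(0.0005820595189366297)]) (array([0.49921087, 0.22389343, 0.07665927]), [np.float64(0.0006506572875775897), np.float64(0.0006506572875776908)])
0.32481657468100306 [[-1.    -0.003  0.     0.499]
 [ 0.002 -0.958 -0.288  0.265]
 [ 0.001 -0.288  0.958 -0.322]
 [ 0.     0.     0.     1.   ]]
```

```bash
python3 -m handwheel '[[0,0,0,0,0,8.2],[0,0,0,0,0,8.2],[0,0,0,0,0,8.2],[0,0,0,0,0,8.2],[0,0,0,0,0,8.2],[0,0,0,0,0,8.2],[0,0,0,0,0,8.2],[0,0,0,0,0,8.2],[0,0,0,0,0,8.2],[0,0,0,0,0,8.2],[0,0,0,0,0,0],[0,0,0,0,0,0]]'
cat >> h.py <<'E'
from scipy.spatial.transform import Rotation as Ro
def togo(p):
    s=ctrl.read_state(); R=Ro.from_euler('xyz',s['tool_rot'],degrees=True).as_matrix()
    return R.T@(np.array(p)-s['tool_pos']), s['tool_pos'],s['tool_rot'],s['contact_force']
E
python3 -c "
from h import *
print(togo([.4995,.2233,.12]))
c=ctrl.get_calibration('wrist'); print(proj(c,[.4995,.2233,.078]))"
```

```text
time: 2.4
tool_pos: [0.4994, 0.2392, 0.292]
tool_rot: [-180.0, 0.0, 98.2]
contact_force: [-0.8, -0.6, 0.8]
grip_width: 0.0873
(array([-0.01572838, -0.00212292,  0.17198781]), array([0.49941165, 0.23922302, 0.29198298]), array([-1.79982669e+02,  1.52093497e-02,  9.81684068e+01]), array([-0.82465415, -0.63336775,  0.77492543]))
[304.87433376 182.65609155]
```

```bash
python3 -m handwheel '[[-0.008,-0.001,0.03,0,0,0],[-0.008,-0.001,0.03,0,0,0],[0,0,0.03,0,0,0],[0,0,0,0,0,0]]'
python3 - <<'E'
from h import *
im,c=snap('wrist','w2')
print(proj(c,[.4995,.2233,.078]),togo([.4995,.2233,.12]))
E
```

```text
time: 2.8
tool_pos: [0.4976, 0.222, 0.1985]
tool_rot: [-179.6, 0.2, 98.1]
contact_force: [0.1, -0.3, 0.0]
grip_width: 0.0877
[321.53313899 217.56314877] (array([0.00050654, 0.00101486, 0.0809471 ]), array([0.4987902 , 0.22288236, 0.20095086]), array([-1.79820781e+02,  1.36805881e-01,  9.81157244e+01]), array([ 0.05233565, -0.68948314,  1.1415993 ]))
```

View pics/w2.png

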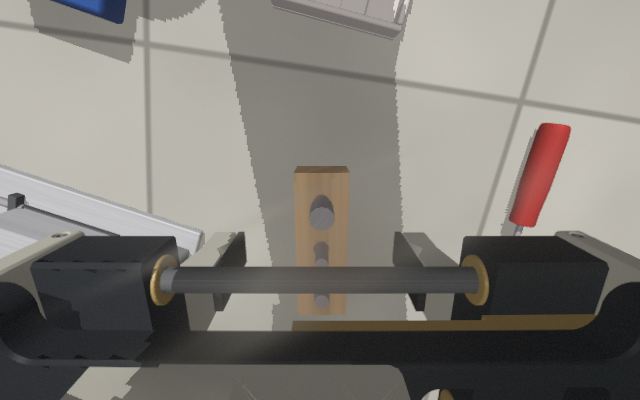

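```bash
python3 -m handwheel '[[0,0.001,0.03,0,0,0],[0,0,0.03,0,0,0],[0,0,0.02,0,0,0],[0,0,0,0,0,0]]'
python3 -c "
from h import *
print(togo([.4995,.2233,.12]))"
python3 -m handwheel '[[0,0,0,0,0,0],[0,0,0,0,0,0],[0,0,0,0,0,0],[0,0,0,0,0,0],[0,0,0,0,0,0],[0,0,0,0,0,0],[0,0,0,0,0,0],[0,0,0,0,0,0]]' 0.1
```

```text
time: 3.25
tool_pos: [0.5, 0.2237, 0.1214]
tool_rot: [-179.9, 0.1, 98.1]
contact_force: [-0.2, -0.4, 1.1]
grip_width: 0.0877
(array([-0.00035649, -0.00059057,  0.00140665]), array([0.50003703, 0.22373856, 0.12140491]), array([-1.79884755e+02,  8.71559541e-02,  9.80888295e+01]), array([-0.20191942, -0.384193  ,  1.06166773]))
time: 4.05
tool_pos: [0.5002, 0.224, 0.1221]
tool_rot: [-180.0, 0.0, 98.0]
contact_force: [0.0, -0.1, -1.0]
grip_width: 0.0294
```

```bash
python3 -m handwheel '[[0,0,0,0,0,0],[0,0,0,0,0,0],[0,0,0,0,0,0],[0,0,0,0,0,0]]' 0.1; python3 -c "
from h import *
print(ctrl.read_state())"
```

```text
time: 4.45
tool_pos: [0.5002, 0.224, 0.1221]
tool_rot: [-180.0, 0.0, 98.0]
contact_force: [0.0, -0.4, -0.0]
grip_width: 0.0185
{'time': 4.45, 'joint_pos': array([ 4.46070003e+01,  1.86340667e+01, -2.75114322e+01,  4.41527025e-04,
       -4.38608154e+01, -1.26608445e+02]), 'joint_vel': array([ 0.10285907,  0.00347815, -0.02833123,  0.0534666 , -0.03141166,
       -0.00558273]), 'effort': array([ 3.14153591e-02, -4.79664087e+01,  2.16095048e+01,  5.11015266e+00,
       -7.98620679e-02,  9.94154834e-05]), 'tool_pos': array([0.50019186, 0.22396976, 0.12212065]), 'tool_rot': array([-1.79995114e+02,  4.01101204e-03,  9.79988737e+01]), 'contact_force': array([ 0.04879046, -0.41953782, -0.00199961]), 'ft_torque': array([-0.05177906, -0.10371875,  0.03186653]), 'grip_width': 0.018542765091400674}
```

```bash
python3 -m handwheel '[[0,0,0,0,0,0],[0,0,-0.01,0,0,0],[0,0,-0.02,0,0,0],[0,0,-0.02,0,0,0],[0,0,-0.03,0,0,0],[0,0,0,0,0,0]]'; python3 -c "
from h import *
im,c=snap('wrist','w3');snap('side','s3');im,c2=snap('scene','sc3')
im,d=load('s3');cv2.imwrite('pics/c5.png',cv2.resize(im[170:330,260:460,::-1],None,fx=3.5,fy=3.5,interpolation=cv2.INTER_CUBIC))"
```

```text
time: 5.05
tool_pos: [0.502, 0.2252, 0.207]
tool_rot: [179.6, -0.2, 98.1]
contact_force: [-0.6, 0.4, 0.0]
grip_width: 0.0185
```

View pics/c5.png

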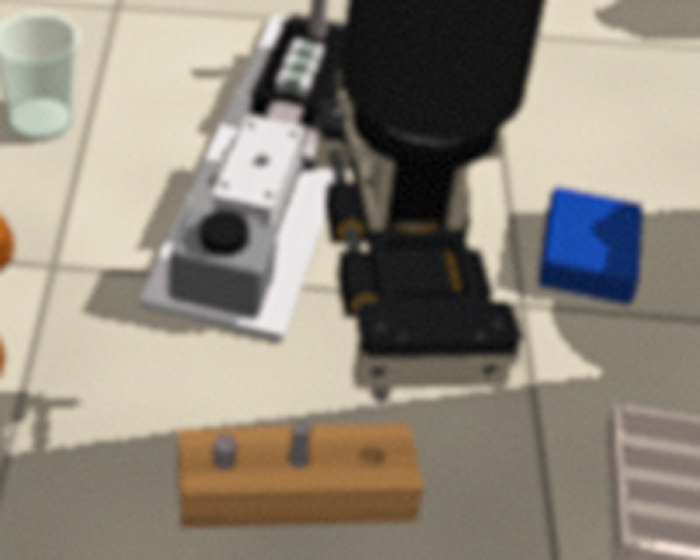

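View pics/w3.png

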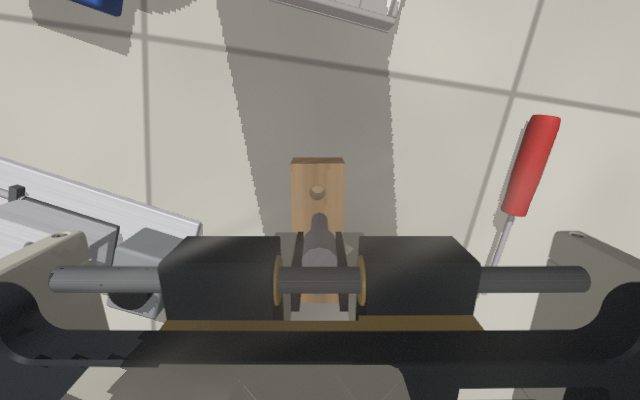

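```bash
python3 -m handwheel '[[0,0,-0.004,0,0,-7.8],[0,0,-0.004,0,0,-7.8],[0,0,-0.004,0,0,-7.8],[0,0,-0.004,0,0,-7.8],[0,0,-0.004,0,0,-7.8],[0,0,-0.004,0,0,-7.8],[0,0,-0.004,0,0,-7.8],[0,0,-0.004,0,0,-7.8],[0,0,0,0,0,-7.8],[0,0,0,0,0,0],[0,0,0,0,0,0]]'; python3 -c "
from h import *
print(togo([.586,-.034,.225]))"
```

```text
time: 6.3
tool_pos: [0.4999, 0.2237, 0.2334]
tool_rot: [-179.9, -0.1, 168.0]
contact_force: [0.1, -0.8, -1.1]
grip_width: 0.0181
(array([-0.13798195, -0.23411078,  0.00855313]), array([0.49988198, 0.22374575, 0.23341692]), array([-1.79933930e+02, -5.55435844e-02,  1.67963451e+02]), array([ 0.08987109, -0.79195223, -1.10660214]))
```

```bash
python3 -m handwheel '[[-0.0138,-0.0234,0,0,0,0],[-0.0138,-0.0234,0,0,0,0],[-0.0138,-0.0234,0,0,0,0],[-0.0138,-0.0234,0,0,0,0],[-0.0138,-0.0234,0,0,0,0],[-0.0138,-0.0234,0,0,0,0],[-0.0138,-0.0234,0,0,0,0],[-0.0138,-0.0234,0,0,0,0],[-0.0138,-0.0234,0,0,0,0],[-0.0138,-0.0234,0.008,0,0,0],[0,0,0,0,0,0],[0,0,0,0,0,0]]'; python3 -c "
from h import *
print(togo([.586,-.034,.225]))
im,c=snap('wrist','w4');snap('side','s4')
print(proj(c,[.586,-.034,.054]))
cv2.imwrite('pics/c6.png',cv2.resize(im[100:260,230:410,::-1],None,fx=4,fy=4,interpolation=cv2.INTER_CUBIC))"
```

```text
time: 7.5
tool_pos: [0.5872, -0.0339, 0.2253]
tool_rot: [-180.0, -0.1, 168.0]
contact_force: [-1.2, 1.1, 0.0]
grip_width: 0.0184
(array([ 0.00110786, -0.00033199,  0.00033305]), array([ 0.58715327, -0.03390631,  0.22533119]), array([-1.79965289e+02, -8.62626886e-02,  1.67960031e+02]), array([-1.19665555,  1.06330564,  0.01675275]))
[320.5229528  196.11646136]
```

View pics/c6.png

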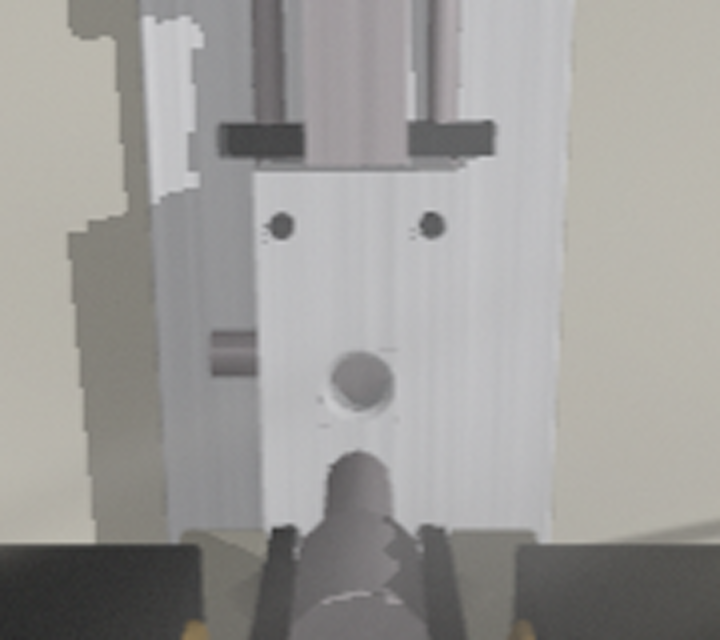

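```bash
python3 - <<'E'
from h import *
im,c=load('w4'); print(plane(c,(320.25,195.5),.054))
t=np.array([.58715,-.03391,.22533]);R=Ro.from_euler('xyz',[-179.965,-.086,167.96],degrees=True).as_matrix()
for p in [(0,0,.112),(0,-.0045,.112),(0,-.006,.109),(0,-.001,.112),(0.0045,0,.112),(.006,0,.109),(-.006,0,.109),(0,0,.1121)]:
    print(p,proj(c,t+R@np.array(p)), t+R@np.array(p))
E
python3 - <<'E'
from h import *
im,d=load('s4');cv2.imwrite('pics/c7.png',cv2.resize(im[150:270,270:410,::-1],None,fx=5,fy=5,interpolation=cv2.INTER_CUBIC))
E
```

```text
[ 0.58612617 -0.03464501  0.054     ]
(0, 0, 0.112) [319.77000429 218.90803938] [ 0.58697132 -0.03394185  0.11333015]
(0, -0.0045, 0.112) [319.77748885 213.23370354] [ 0.58603265 -0.03834286  0.1133329 ]
(0, -0.006, 0.109) [319.7898389  212.69386465] [ 0.58572454 -0.03980901  0.11633381]
(0, -0.001, 0.112) [319.7716604  217.65295066] [ 0.58676272 -0.03491985  0.11333076]
(0.0045, 0, 0.112) [325.79313351 218.91072574] [ 0.58257031 -0.03300317  0.1133369 ]
(0.006, 0, 0.109) [327.91737381 220.36829416] [ 0.5811081  -0.03268943  0.11633915]
(-0.006, 0, 0.109) [311.64167077 220.36072682] [ 0.59284411 -0.03519256  0.11632114]
(0, 0, 0.1121) [319.76968791 218.86014111] [ 0.58697116 -0.03394187  0.11323015]
```

View pics/c7.png

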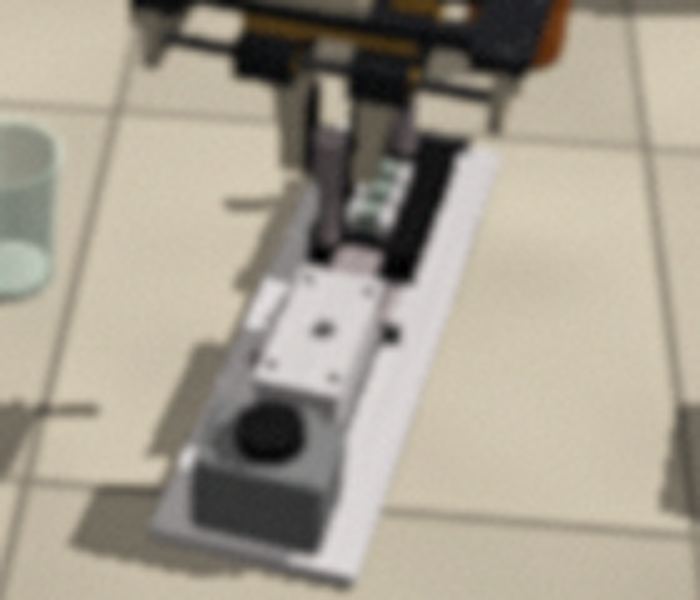

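```bash
python3 -m handwheel '[[0.0008,-0.0009,0.015,0,0,0],[0,0,0.015,0,0,0],[0,0,0.01,0,0,0],[0,0,0,0,0,0],[0,0,0,0,0,0]]'; python3 -c "
from h import *
print(togo([.5861,-.0346,.170]))
im,c=snap('wrist','w5')
t,r=togo([.586,-.034,.225])[1:3]
R=Ro.from_euler('xyz',r,degrees=True).as_matrix()
print(proj(c,[.5861,-.0346,.054]),[proj(c,t+R@np.array(p)) for p in [(0,0,.112),(0,-.006,.109)]])
cv2.imwrite('pics/c8.png',cv2.resize(im[130:260,250:390,::-1],None,fx=5,fy=5,interpolation=cv2.INTER_CUBIC))"
```

```text
time: 8.1
tool_pos: [0.5867, -0.0336, 0.1865]
tool_rot: [-180.0, 0.0, 168.2]
contact_force: [-0.1, 0.2, 0.1]
grip_width: 0.0185
(array([ 0.0003742 , -0.00112081,  0.01653911]), array([ 0.58669101, -0.03357513,  0.186539  ]), array([-1.79989426e+02,  1.59732125e-02,  1.68233018e+02]), array([-0.05728949,  0.19522508,  0.08197054]))
[320.18679503 208.59438991] [array([319.34308382, 219.10498945]), array([319.35706739, 212.88280249])]
```

View pics/c8.png

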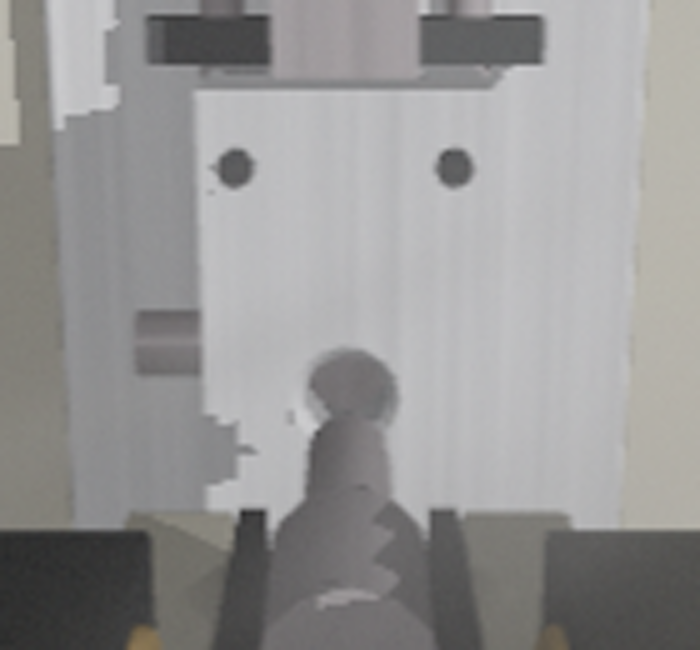

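```bash
python3 -m handwheel '[[0.0006,-0.001,0.005,0,0,0],[0,0,0.006,0,0,0],[0,0,0.005,0,0,0],[0,0,0.002,0,0,0],[0,0,0,0,0,0],[0,0,0,0,0,0]]'; python3 -c "
from h import *
print(togo([.5861,-.0346,.155]))
im,c=snap('wrist','w6')
t,r=togo([.586,-.034,.225])[1:3]
R=Ro.from_euler('xyz',r,degrees=True).as_matrix()
print(proj(c,[.5861,-.0346,.054]),[proj(c,t+R@np.array(p)) for p in [(0,0,.112),(0,-.006,.109)]])
cv2.imwrite('pics/c9.png',cv2.resize(im[150:260,250:390,::-1],None,fx=5,fy=5,interpolation=cv2.INTER_CUBIC))"
```

```text
time: 8.75
tool_pos: [0.5858, -0.0349, 0.1682]
tool_rot: [-180.0, 0.0, 168.2]
contact_force: [0.1, 0.1, -0.5]
grip_width: 0.0183
(array([-0.00023946,  0.00033239,  0.0131668 ]), array([ 0.58579743, -0.03487494,  0.16816682]), array([-1.79993973e+02,  2.15934150e-03,  1.68201584e+02]), array([ 0.13726991,  0.07559281, -0.54409855]))
[319.39695747 218.32900018] [array([319.65681608, 219.0032686 ]), array([319.67493134, 212.78621894])]
```

View pics/c9.png

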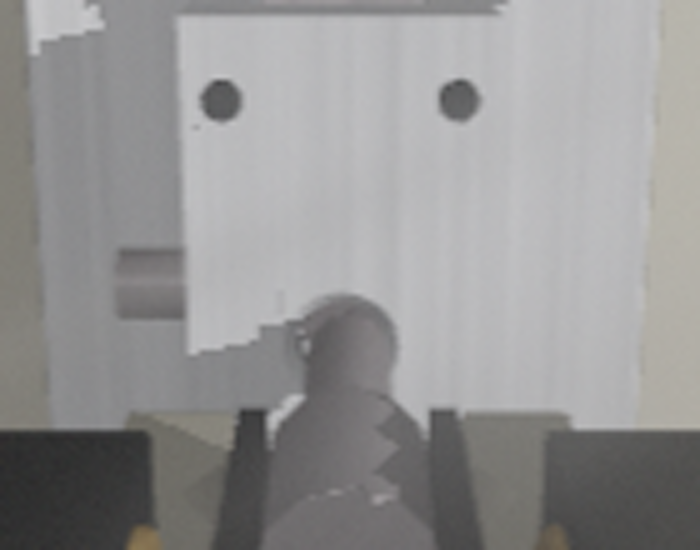

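```bash
python3 -m handwheel '[[0,0,0.002,0,0,0],[0,0,0.002,0,0,0],[0,0,0.002,0,0,0],[0,0,0,0,0,0]]'; python3 -m handwheel '[[0,0,0.002,0,0,0],[0,0,0.002,0,0,0],[0,0,0.002,0,0,0],[0,0,0,0,0,0]]'
```

```text
time: 9.2
tool_pos: [0.586, -0.0347, 0.162]
tool_rot: [180.0, 0.0, 168.2]
contact_force: [1.3, 1.3, -1.2]
grip_width: 0.0185
time: 9.6
tool_pos: [0.586, -0.0347, 0.156]
tool_rot: [180.0, 0.0, 168.2]
contact_force: [2.9, 2.0, -2.1]
grip_width: 0.0186
```

```bash
python3 -m handwheel '[[0,0,0,0,0,0],[0,0,0,0,0,0],[0,0,0,0,0,0],[0,0,0,0,0,0]]' 0.45; python3 -c "
from h import *
im,c=snap('wrist','w7')
cv2.imwrite('pics/c10.png',cv2.resize(im[120:320,200:440,::-1],None,fx=3,fy=3,interpolation=cv2.INTER_CUBIC))
print([proj(c,[.5861,-.0346,z]) for z in (.106,.112)], ctrl.read_state()['contact_force'])"
```

```text
time: 10.0
tool_pos: [0.5854, -0.035, 0.1561]
tool_rot: [-180.0, -0.0, 168.2]
contact_force: [0.0, 0.0, -0.2]
grip_width: 0.0386
[array([318.89115604, 260.47560621]), array([318.89136139, 266.1108795 ])] [0.47295195 0.01990687 0.80634122]
```

View pics/c10.png

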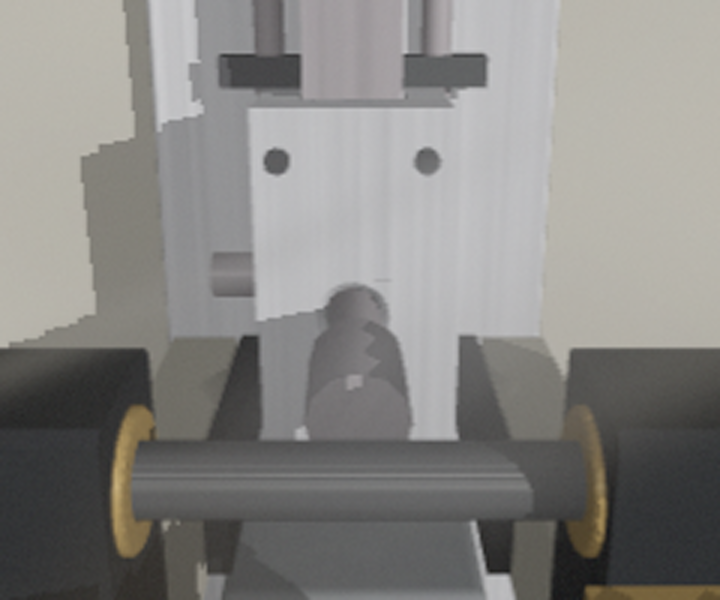

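```bash
python3 -m handwheel '[[0,0,-0.025,0,0,0],[0,0,-0.03,0,0,0],[0,-0.03,0,0,0,0],[0,-0.04,0,0,0,0],[0,-0.04,0,0,0,0],[0,-0.04,0,0,0,0],[0,-0.04,0,0,0,0],[0,0,0,0,0,0],[0,0,0,0,0,0]]'; python3 -c "
from h import *
print(togo([.5455,-.228,.125]))
im,c=snap('wrist','w8');snap('scene','sc8')
print(proj(c,[.5455,-.228,.095]))"
```

```text
time: 10.95
tool_pos: [0.5464, -0.2217, 0.211]
tool_rot: [180.0, -0.0, 168.1]
contact_force: [0.4, -0.4, 0.1]
grip_width: 0.0394
(array([-0.00047502, -0.00630209,  0.0860367 ]), array([ 0.54636552, -0.22174407,  0.21103703]), array([ 1.79998437e+02, -1.92261108e-02,  1.68072081e+02]), array([ 0.43512139, -0.38938921,  0.14781712]))
[319.10652991 209.17019706]
```

View pics/w8.png

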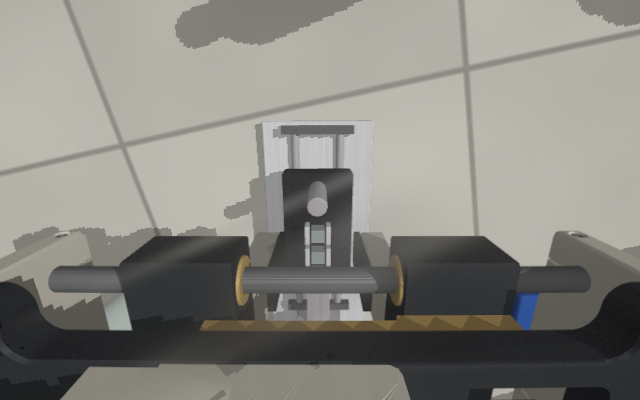

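```bash
python3 -c "
from h import *
im,c=load('w8'); p=plane(c,(317,206),.095);print(p,togo([p[0],p[1],.127])[0])
S=load('sc8')[1];print(proj(S,p))
im=load('sc8')[0];cv2.imwrite('pics/c11.png',cv2.resize(im[130:240,240:440,::-1],None,fx=4,fy=4,interpolation=cv2.INTER_CUBIC))
"
python3 -m handwheel '[[-0.0015,-0.008,0,0,0,0],[0,0,0.02,0,0,0],[0,0,0.02,0,0,0],[0,0,0,0,0,0]]'; python3 -c "
from h import *
im,c=snap('wrist','w9')
cv2.imwrite('pics/c12.png',cv2.resize(im[120:320,200:440,::-1],None,fx=3,fy=3,interpolation=cv2.INTER_CUBIC))
print(togo([.5446,-.23,.127]))"
```

```text
[ 0.54652978 -0.23079075  0.095     ] [-0.00177125 -0.01025029  0.08413438]
[272.80628221 170.97651309]
time: 11.45
tool_pos: [0.5454, -0.2282, 0.1687]
tool_rot: [180.0, -0.3, 168.2]
contact_force: [-0.4, -0.6, -0.8]
grip_width: 0.0396
(array([ 0.00121203, -0.00182865,  0.04324636]), array([ 0.54627463, -0.228465  ,  0.17024234]), array([-1.79980255e+02, -1.52812117e-01,  1.68262932e+02]), array([-0.02500573,  0.33850372,  0.93176371]))
```

View pics/c11.png

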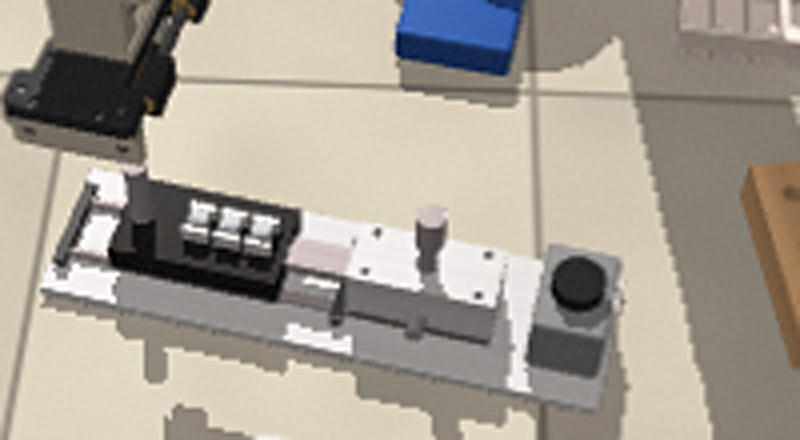

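View pics/c12.png

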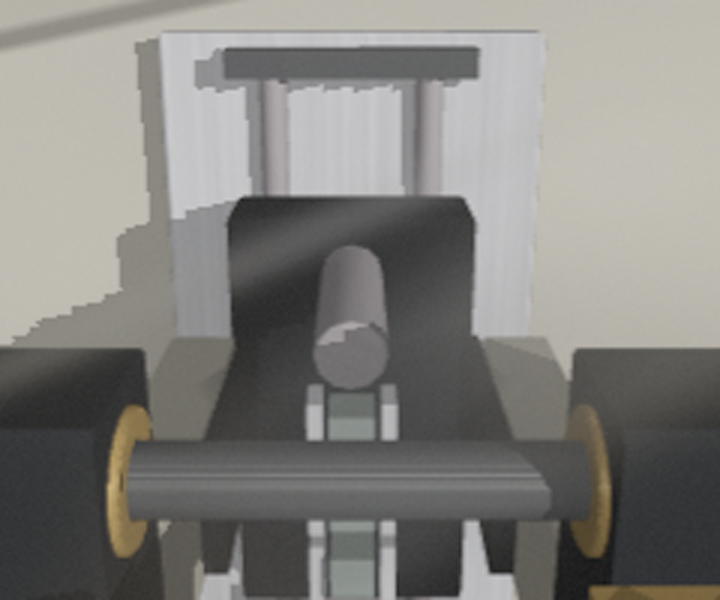

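```bash
python3 -c "
from h import *
im,c=load('w9'); p=plane(c,(317,238),.095);print(p,togo([p[0],p[1],.127]))
"
```

```text
[ 0.54645839 -0.23042355  0.095     ] (array([-0.00069366, -0.00186532,  0.04324129]), array([ 0.54627463, -0.228465  ,  0.17024234]), array([-1.79980255e+02, -1.52812117e-01,  1.68262932e+02]), array([-0.02500573,  0.33850372,  0.93176371]))
```

```bash
python3 -m handwheel '[[-0.001,-0.002,0.02,0,0,0],[0,0,0.015,0,0,0],[0,0,0.008,0,0,0],[0,0,0,0,0,0]]';  python3 -m handwheel '[[0,0,0,0,0,0],[0,0,0,0,0,0],[0,0,0,0,0,0],[0,0,0,0,0,0],[0,0,0,0,0,0]]' 0.05
```

```text
time: 11.9
tool_pos: [0.5473, -0.231, 0.128]
tool_rot: [-180.0, -0.1, 168.2]
contact_force: [0.8, -0.2, 0.2]
grip_width: 0.0395
time: 12.4
tool_pos: [0.5464, -0.231, 0.1287]
tool_rot: [-180.0, -0.1, 168.2]
contact_force: [-3.8, 2.9, 5.2]
grip_width: 0.0154
```

```bash
python3 -m handwheel '[[0,0.001,0,0,0,0],[0,0.001,0,0,0,0],[0,0.001,0,0,0,0],[0,0.001,0,0,0,0]]';  python3 -c "
from h import *
print(togo([.5464,-.231,.127]))"
```

```text
time: 12.8
tool_pos: [0.547, -0.2281, 0.1287]
tool_rot: [-179.9, -0.1, 168.2]
contact_force: [-4.6, -4.8, 3.9]
grip_width: 0.0154
(array([-1.73071930e-05, -2.99810053e-03,  1.68966513e-03]), array([ 0.54699962, -0.22806029,  0.12868594]), array([-1.79928419e+02, -8.72545157e-02,  1.68189828e+02]), array([-4.58876829, -4.78575288,  3.86049594]))
```

```bash
python3 -m handwheel '[[0,0.001,0,0,0,0],[0,0.001,0,0,0,0],[0,0.001,0,0,0,0]]'; python3 -m handwheel '[[0,0.001,0,0,0,0],[0,0.001,0,0,0,0]]';python3 -m handwheel '[[0,0.001,0,0,0,0],[0,0.001,0,0,0,0]]'
```

```text
time: 13.1
tool_pos: [0.5476, -0.2251, 0.1287]
tool_rot: [-179.9, -0.1, 168.2]
contact_force: [-4.0, -5.1, 4.5]
grip_width: 0.0151
time: 13.3
tool_pos: [0.548, -0.2232, 0.1287]
tool_rot: [-179.9, -0.1, 168.2]
contact_force: [-4.7, -4.4, 4.2]
grip_width: 0.0154
time: 13.5
tool_pos: [0.5484, -0.2212, 0.1287]
tool_rot: [-179.9, -0.1, 168.2]
contact_force: [-4.5, -4.8, 4.6]
grip_width: 0.0152
```

```bash
python3 -m handwheel '[[0,0.001,0,0,0,0],[0,0.001,0,0,0,0],[0,0.001,0,0,0,0]]'|egrep 'pos|for'
```

```text
tool_pos: [0.549, -0.2183, 0.1287]
contact_force: [-5.4, -4.4, 4.1]
```

```bash
python3 -m handwheel '[[0,0.001,0,0,0,0],[0,0.001,0,0,0,0],[0,0.001,0,0,0,0]]'|egrep 'pos|for'
```

```text
tool_pos: [0.5496, -0.2154, 0.1287]
contact_force: [-4.6, -4.2, 3.6]
```

Moved 16 mm, friction only. Continue, checking each call.

```bash
python3 -m handwheel '[[0,0.001,0,0,0,0],[0,0.001,0,0,0,0],[0,0.001,0,0,0,0]]'|egrep 'pos|for'
```

```text
tool_pos: [0.5502, -0.2124, 0.1287]
contact_force: [-5.1, -4.0, 4.5]
```

```bash
python3 -c "
from h import *
print(ctrl.read_state()['contact_force'])"
```

```text
[-5.05764927 -3.97311471  4.46120179]
```

```bash
python3 -m handwheel '[[0,0.001,0,0,0,0],[0,0.001,0,0,0,0],[0,0.001,0,0,0,0]]'|egrep 'pos|for'
```

```text
tool_pos: [0.5509, -0.2094, 0.1287]
contact_force: [-4.8, -4.4, 3.8]
```

```bash
python3 -m handwheel '[[0,0.001,0,0,0,0],[0,0.001,0,0,0,0],[0,0.001,0,0,0,0]]'|egrep 'pos|for'
```

```text
tool_pos: [0.5515, -0.2066, 0.1287]
contact_force: [-4.1, -6.1, 5.5]
```

```bash
python3 -m handwheel '[[0,0.001,0,0,0,0],[0,0.0005,0,0,0,0]]'|egrep 'pos|for'
```

```text
tool_pos: [0.5517, -0.2057, 0.1287]
contact_force: [-4.7, -10.6, 4.1]
```

```bash
python3 -c "
from h import *
im,S=snap('scene','sc10');im2,D=snap('side','s10')
for z in (.106,.088,.082): print(z,proj(S,[.586,-.0347,z]),proj(D,[.586,-.0347,z]))
a=cv2.resize(im[140:230,250:410,::-1],None,fx=5,fy=5,interpolation=cv2.INTER_CUBIC);cv2.imwrite('pics/c13.png',a)
cv2.imwrite('pics/c14.png',cv2.resize(im2[150:270,270:410,::-1],None,fx=5,fy=5,interpolation=cv2.INTER_CUBIC));print(ctrl.read_state()['contact_force'])
"
```

```text
0.106 [347.19739361 183.01929497] [334.83165305 199.53064766]
0.088 [346.87140551 187.26543641] [334.47143932 204.83422625]
0.082 [346.76464945 188.65443278] [334.35311324 206.57708917]
[-5.49238326 -7.9257829   4.43359669]
```

View pics/c13.png

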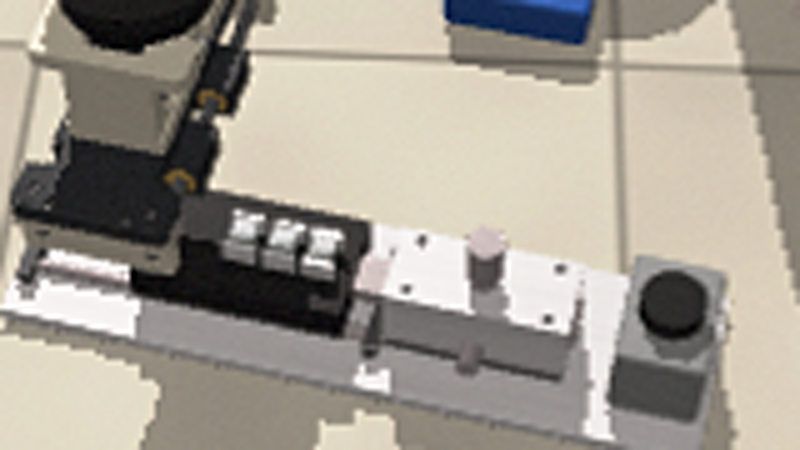

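View pics/c14.png

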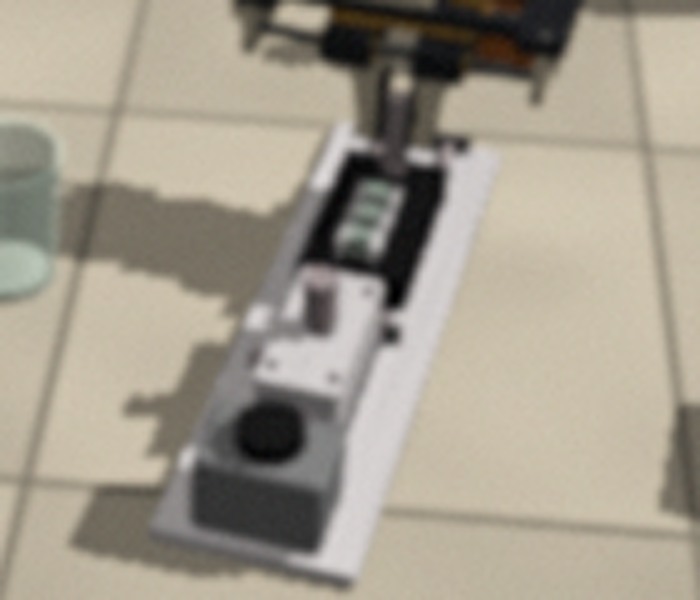

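```bash
python3 -m handwheel '[[0,-0.001,0,0,0,0],[0,-0.0005,0,0,0,0],[0,0,0,0,0,0]]'|egrep 'pos|for'
```

```text
tool_pos: [0.5516, -0.206, 0.1287]
contact_force: [-3.9, -0.7, 6.0]
```

```bash
python3 -m handwheel '[[0,0,0,0,0,0],[0,0,0,0,0,0],[0,0,0,0,0,0],[0,0,-0.02,0,0,0],[0,0,-0.03,0,0,0],[0,0,-0.03,0,0,0],[0,0,0,0,0,0]]' 0.45; python3 -c "
from h import *
print(togo([.586,-.0346,.175]))"
```

```text
time: 16.3
tool_pos: [0.5549, -0.206, 0.2127]
tool_rot: [180.0, 0.4, 168.3]
contact_force: [0.1, 0.2, -0.3]
grip_width: 0.0394
(array([0.00475836, 0.1741688 , 0.0376515 ]), array([ 0.55493196, -0.20603727,  0.21267075]), array([179.99488312,   0.43200402, 168.25668133]), array([ 0.12651771,  0.15102665, -0.31917069]))
```

```bash
python3 -m handwheel '[[0,0.034,0,0,0,0],[0,0.035,0,0,0,0],[0,0.035,0,0,0,0],[0,0.035,0,0,0,0],[0,0.035,0,0,0,0],[0,0,0.01,0,0,0],[0,0,0.01,0,0,0],[0,0,0,0,0,0],[0,0,0,0,0,0]]' 0; python3 -c "
from h import *
print(togo([.586,-.0346,.165]))
im,c=snap('wrist','w11')
print(proj(c,[.586,-.0347,.088]))
cv2.imwrite('pics/c15.png',cv2.resize(im[120:320,200:440,::-1],None,fx=3,fy=3,interpolation=cv2.INTER_CUBIC))"
```

```text
time: 17.2
tool_pos: [0.5877, -0.0363, 0.1876]
tool_rot: [-180.0, -0.1, 168.1]
contact_force: [0.2, -0.1, 0.0]
grip_width: 0.0003
(array([0.00201773, 0.00130637, 0.02259335]), array([ 0.58773556, -0.03628247,  0.18759191]), array([-1.79958679e+02, -6.70247286e-02,  1.68146162e+02]), array([ 0.17347897, -0.11994449,  0.00354943]))
[322.48253354 226.85735696]
```

View pics/c15.png

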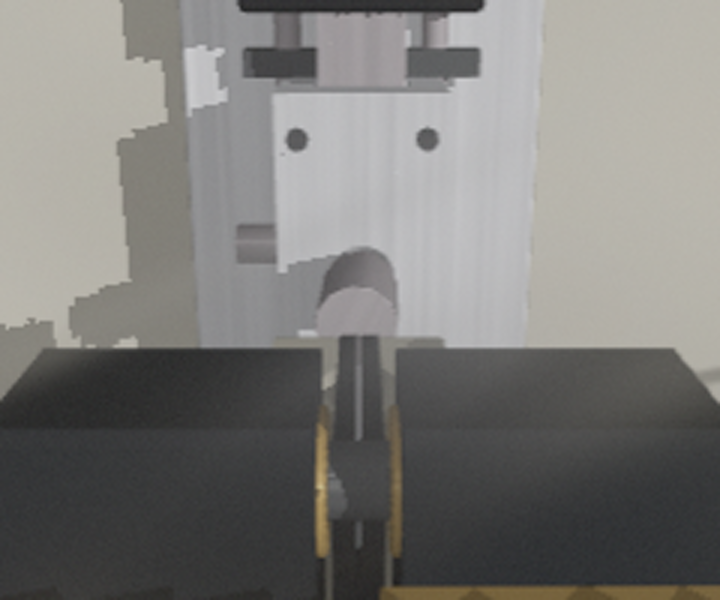

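```bash
python3 -m handwheel '[[0.001,0.001,0.01,0,0,0],[0,0,0.01,0,0,0],[0,0,0.008,0,0,0],[0,0,0,0,0,0],[0,0,0,0,0,0]]'; python3 -c "
from h import *
print(togo([.586,-.0346,.155]))
im,c=snap('wrist','w12')
cv2.imwrite('pics/c16.png',cv2.resize(im[150:320,200:440,::-1],None,fx=3.3,fy=3.3,interpolation=cv2.INTER_CUBIC))"
```

```text
time: 17.75
tool_pos: [0.5873, -0.0343, 0.1598]
tool_rot: [-180.0, -0.0, 168.2]
contact_force: [0.5, -0.1, -0.2]
grip_width: 0.0002
(array([ 0.00118176, -0.00057493,  0.00478337]), array([ 0.58727804, -0.0342771 ,  0.15978227]), array([-1.79970999e+02, -3.92987800e-02,  1.68203820e+02]), array([ 0.52403974, -0.05449473, -0.18755724]))
```

View pics/c16.png

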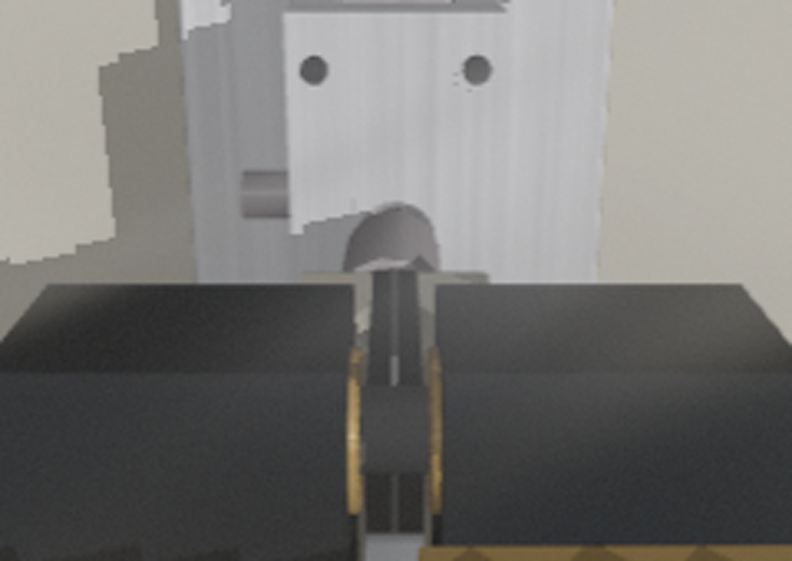

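```bash
python3 -m handwheel '[[0.0005,-0.0005,0.002,0,0,0],[0,0,0.002,0,0,0],[0,0,0.001,0,0,0],[0,0,0,0,0,0]]'|egrep 'pos|for'
```

```text
tool_pos: [0.5868, -0.0346, 0.1552]
contact_force: [-0.2, -1.8, -0.3]
```

```bash
python3 -m handwheel '[[0,0,0.001,0,0,0],[0,0,0.001,0,0,0],[0,0,0,0,0,0]]'|egrep 'pos|for'
```

```text
tool_pos: [0.5872, -0.0346, 0.1541]
contact_force: [-1.2, 0.7, 5.7]
```

```bash
python3 -m handwheel '[[0,0,0.0008,0,0,0],[0,0,0,0,0,0]]'|egrep 'pos|for'
```

```text
tool_pos: [0.5871, -0.0346, 0.1533]
contact_force: [-0.9, 0.0, 7.1]
```

```bash
python3 -m handwheel '[[0,0,0.001,0,0,0],[0,0,0,0,0,0]]'|egrep 'pos|for'
```

```text
tool_pos: [0.5871, -0.0346, 0.1523]
contact_force: [-2.0, 0.4, 6.8]
```

Moving down at about 7 N; continue.

```bash
python3 -m handwheel '[[0,0,0.001,0,0,0],[0,0,0.001,0,0,0],[0,0,0,0,0,0]]'|egrep 'pos|for'
```

```text
tool_pos: [0.587, -0.0346, 0.1503]
contact_force: [-2.0, 0.3, 6.6]
```

```bash
python3 -m handwheel '[[0,0,0.001,0,0,0],[0,0,0.0005,0,0,0],[0,0,0,0,0,0]]'|egrep 'pos|for'
```

```text
tool_pos: [0.5869, -0.0346, 0.1488]
contact_force: [-2.6, -0.1, 7.5]
```

```bash
python3 -m handwheel '[[0,0,0.0008,0,0,0],[0,0,0,0,0,0]]'|egrep 'pos|for'
```

```text
tool_pos: [0.587, -0.0345, 0.1482]
contact_force: [-3.3, 0.2, 9.2]
```

```bash
python3 -m handwheel '[[0,0,0.0008,0,0,0],[0,0,0,0,0,0]]'|egrep 'pos|for'
```

```text
tool_pos: [0.587, -0.0346, 0.1481]
contact_force: [-5.6, 0.7, 15.2]
```

```bash
python3 -m handwheel '[[0,0,0.0005,0,0,0],[0,0,0,0,0,0]]'|egrep 'pos|for'; python3 -m handwheel '[[0,0,-0.01,0,0,0],[0,0,-0.02,0,0,0],[0,-0.03,-0.03,0,0,0],[0,-0.04,-0.03,0,0,0],[0,-0.04,-0.01,0,0,0],[0,-0.04,0,0,0,0],[0,0,0,0,0,0],[0,0,0,0,0,0]]'; python3 -c "
from h import *
im,S=snap('scene','sc13');im2,D=snap('side','s13');im3,W=snap('wrist','w13')
for z in (.088,.082): print(z,proj(S,[.586,-.0347,z]),proj(D,[.586,-.0347,z]),proj(W,[.586,-.0347,z]))
a=cv2.resize(im[150:230,290:410,::-1],None,fx=6,fy=6,interpolation=cv2.INTER_CUBIC);cv2.imwrite('pics/c17.png',a)
cv2.imwrite('pics/c18.png',cv2.resize(im2[180:240,300:380,::-1],None,fx=8,fy=8,interpolation=cv2.INTER_CUBIC))
cv2.imwrite('pics/w13.png',im3[:,:,::-1])"
```

```text
tool_pos: [0.587, -0.0346, 0.148]
contact_force: [-7.7, 0.9, 18.0]
time: 20.9
tool_pos: [0.5558, -0.1823, 0.2459]
tool_rot: [180.0, 0.0, 168.1]
contact_force: [0.1, -0.3, -0.2]
grip_width: 0.0005
0.088 [346.87140551 187.26543641] [334.47143932 204.83422625] [320.14800577 336.76446041]
0.082 [346.76464945 188.65443278] [334.35311324 206.57708917] [320.12673095 332.59514332]
```

View pics/c17.png

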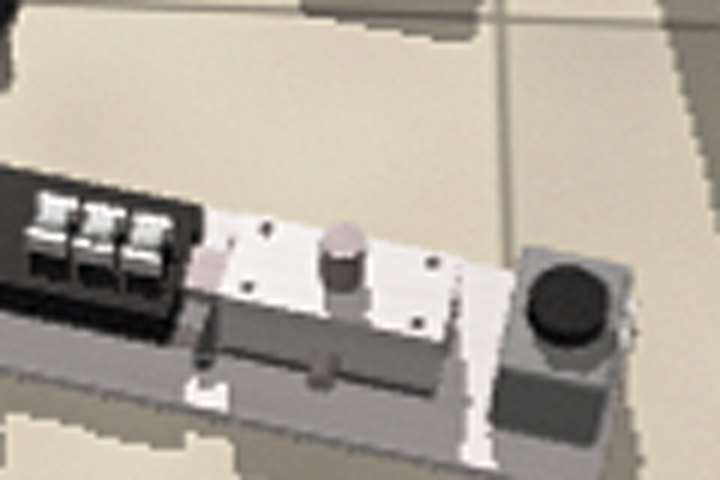

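View pics/c18.png

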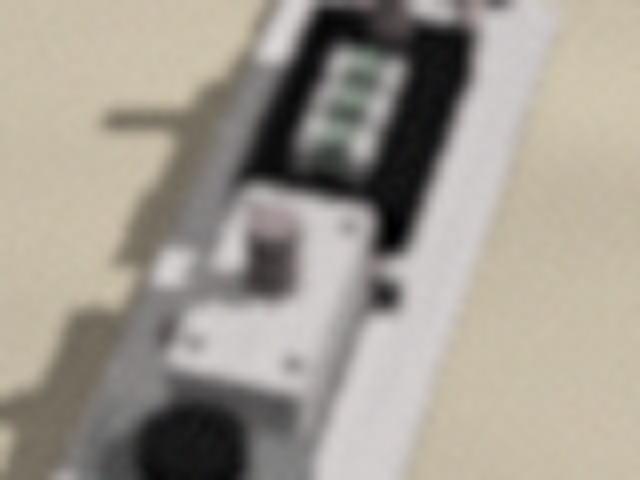

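```bash
python3 -c "
from h import *
print(ctrl.read_state()['contact_force']); ctrl.hand_in()"
```

```text
[ 0.1081828  -0.12800844  0.09940377]
the job is handed in; nothing more can be done
```

The pin is through the tongue and pressed home in the fork, and I handed the job in at about 21 s of the 58 s. Hand-in gives no verdict, so success rests on the checks below.

- **Pick and start:** I took the pin from the rack by its head and lowered it about 10 mm into the fork's hole. When I let go it stood upright on the tongue.
- **Finding the hole:** I gripped the carriage post and moved the carriage about 25 mm along +y in 1 mm steps, against roughly 5–6 N of friction. The force then rose to about 11 N, and both fixed cameras showed the pin had dropped. I backed off to about 1.5 N before releasing the post.
- **Pressing home:** I pushed the head down with closed fingertips. They met it at 88 mm above the bench, it moved at about 7 N, and it stopped at 82 mm, which is the fully home height. The push peaked at about 18 N. That is below the 50 N limit on the changer and the 25 N limit on the tongue.

**Last checks:** the head top read at its home height, to about 1 mm, in both fixed cameras. The arm was clear, with no contact force. I never moved near the glassware, but I did not measure its position again.

**Disagreements:** two-view heights came out 1–5 mm lower than the text gives, within the cameras' calibration error except for the fork's mouth. In one picture before pressing, the head was about 2 mm off its predicted place while the arm was still settling, so I centred on the picture instead.

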